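# Set up a stepped shaft on V-blocks for marking out

## Robot

A 7-joint arm with a two-finger parallel gripper is mounted at the origin on the work surface. World frame = base frame: x ahead of the robot, y to its left, z up, the work surface at z = 0. Lengths are in mm, angles in rad, forces in N, time in s.
With the tool pointing down it reaches from about 375 to 925 mm from the base axis. Payload 3.1 kg.
Tool frame: the origin (TCP) lies between the finger pads; the fingertips stand 11 mm ahead of it and the grasp point (between the pads) lies 8 mm behind it (robot.tcp_to_tips is the distance from the TCP to the fingertips, in mm); z points along the fingers, y is the line along which they close (so a half turn about z gives the same grasp; the last joint's range is limited). The gripper opens to 85 mm and grips with 20 to 120 N. Pads are 22 mm wide; open, the fingers measure 114 mm over their backs; the gripper's body (76 mm by 85 mm) begins 54 mm behind the grasp point. The pads swing forward as they close: fully open they stand 13 mm farther back than shut.
Start: joints at [-1.433, 0.383, 0.044, 1.598, -0.018, 1.161, -0.05], TCP at [151.83, 632.021, 213.469] pointing down, gripper open.
Joint ranges: [-2.61, 2.61], [-0.41, 2.15], [-1.48, 1.57], [0, 2.5], [-1.57, 4.71], [0.05, 1.97], [-2.85, 2.85]. Speed limits (rad/s): [2.79, 2.79, 3.14, 3.14, 3.14, 3.14, 3.14].

## Interface

Orientations are given as a unit quaternion [w, x, y, z].
In Python, from rig import robot gives the robot as it stands.
- The arm moves only by the tool servo_tool, never from a script. Its argument "steps" is one flat list of numbers, 7 for each row, row after row: the shift along the tool's x, y, z in units of 40 mm (1.0 is 40 mm), then the turn, a rotation vector about the tool's x, y, z in degrees, then the gripper command: -1 is shut, 1 is fully open, values between are in proportion. A call has 1 to 8 rows; each row shifts and turns the commanded pose from where the row before left it, along the tool's axes as they then stand; what a row does not reach is not made up. A row lasts 1/12 s, in which the tool goes at most 41.7 mm and 7.16 degrees, less where a joint would pass 70% of its speed; a pose out of reach is approached as far as the arm can. A call is refused whole if a number of a shift passes 1 or a number of a turn 7.16, either way. A call with a gripper value outside its range is refused whole. The fingers move at their own pace and stop on an object; "grip_force" is the grip in N (left out, the last holds). Time passes only in rows, so rows that do not move let the fingers close. It gives the time, the measured TCP pose, the force, the opening and the grip force at its end, in the units of the state.
- robot.get_state(): the state, without advancing time (a new reading comes with each control period).
- robot.read_camera(name): name is "scene" or "top" or "wrist"; returns the picture (420x560x3 uint8, blue, green, red); there is no depth.
- robot.camera_info(name): a dict with "fx", "fy", "cx", "cy" (pixels), "R" (3x3) and "t" (3): a world point X has camera coordinates R X + t; the wrist camera has in their place "T_tool_cam" (4x4, takes a point from camera to tool coordinates, whose origin is the TCP and whose axes are the flange's). Camera axes: x right, y down, z forward; pixel columns grow to the right and rows downward; lengths in mm; the calibration is good to about 2 mm. A picture is of the moment at which its call begins: read the wrist's pose just before it. camera_info takes no time and is no camera call.
- robot.hand_in(): hands the job in; it is judged then, once.
The state is a dict: "clock": time; "joints": joint angles; "qvel": joint speeds; "joint_efforts": joint torques, N m; "eef_pos": TCP position; "eef_rot": TCP orientation; "force": force on the tool from outside, world axes, zero at the start; "wrist_torque": the same for the moment, N m; "finger_gap": finger opening in mm; "grip_force": force on a finger pad.
Only numpy, scipy, OpenCV 4.12 (cv2) and the standard library are available. Lean on these libraries where they do the work, as an engineer would, in place of code of your own. Each camera call takes 0.05 s, during which the arm holds its last target. There are 200 camera calls.

## Task

Set up the stepped shaft for marking out on the dark steel plate. Stand the wide V-block on the scribed cross next to the flat stop, the narrow V-block on the cross next to the round pillar, both with their grooves along the plate's centre line, and stand the little jack upright on the middle cross between them; then lay the shaft level in the two grooves with its thick end towards the flat stop and its step over the jack. Do not knock over the small tin standing among the parts.

Things in the scene. Friction and masses are not known exactly. Their poses are not given: they have to be found in the camera images.
- plate: Dark steel marking-out plate fixed on the bench, 150 (x) x 330 (y) x 15 mm high, differently placed and turned each time. Origin: centre of its underside, so its upper face is 15 mm above it. A thin white centre line runs along its y axis through the middle; three white cross lines mark the crosses on it at y = -60, 0 and +60 mm.
- stop: Flat stop: upright bright steel plate 70 (x) x 12 (y) x 55 mm high on a foot 70 x 34 x 10 mm, fixed on the marking-out plate's centre line at y = +140 or -140 mm of the plate (it changes ends with the pillar). Origin: centre of its underside, on the plate's upper face. The cross next to it is 80 mm from it.
- pillar: Round pillar: bright steel, 22 mm diameter, 55 mm high with a round foot 34 mm across and 8 mm high, fixed on the plate's centre line at the end away from the flat stop, at 140 mm from the middle; 80 mm from the cross next to it. Origin: centre of its underside, on the plate's upper face.
- wide_block: Wide V-block, loose, steel, about 0.4 kg: 62 mm wide (x), 30 mm long (y, along the groove), 42 mm high; 90 degree groove open at the top, 40 mm wide at the mouth, its bottom 22 mm above the underside. Carries the thick part of the shaft. Origin: centre of the underside, z up. Starts upright on the bench. The flat outer x faces are full height and good to grip.
- narrow_block: Narrow V-block, loose, steel, about 0.3 kg: 40 mm wide (x), 30 mm long (y, along the groove), 44.5 mm high; 90 degree groove 28 mm wide at the mouth, its bottom 30.5 mm above the underside. Carries the thin part of the shaft. Origin: centre of the underside, z up. Starts upright on the bench.
- jack: Little jack, loose: dark round body 30 mm diameter and 18 mm high with a brass head 20 mm diameter and 8 mm high on top (26 mm in all), about 0.1 kg. Origin: centre of the underside, z up. Starts upright on the bench. It clears the laid shaft by about 3 mm.
- shaft: Stepped aluminium shaft, loose, 0.35 kg: thick part 36 mm diameter, 85 mm long; thin part 24 mm diameter, 95 mm long. Origin: on its axis at the step; x runs along it to the thick end (y, z turn as it rolls); centre of mass at x = +13 mm. Starts level in the rack, axis 39.5 mm above the bench. Lying right in both V-blocks its axis is level, 47.5 mm above the plate's upper face.
- rack: Fixed wooden rack that holds the shaft at the start, the step over its middle: base 150 (x, along the shaft) x 70 x 10 mm, two notched uprights 14 mm thick and 56 mm wide centred at x = +45 and -45 mm, 34 and 36.5 mm high. Origin: centre of the underside.
- thick_end (a point): Centre of the shaft's thick end face, 85 mm from the step.
- tin: Small steel tin, a loose bystander, 36 mm diameter, 55 mm high, standing between the V-blocks and jack on the bench at the start. Origin: centre of the underside, z up. Leave it standing.
There are look-alikes about, which are no part of the job. Leave any green look-alike of the narrow_block alone.

How it is judged (in metres and radians):
On the way:
1. both V-blocks and the jack stand in their places on the plate (horizontal distance between wide_block and stop between 0.068 and 0.092 m and x of wide_block in the frame of plate between -0.012 and 0.012 m and z of wide_block in the frame of plate between 0.011 and 0.019 m and angle between each of wide_block, narrow_block, jack's own z axis and vertical below 0.08 rad and angle between the y axis of each of wide_block, narrow_block and the y axis of plate, either way round below 0.15 rad and horizontal distance between narrow_block and pillar between 0.068 and 0.092 m and x of narrow_block in the frame of plate between -0.012 and 0.012 m and z of narrow_block in the frame of plate between 0.011 and 0.019 m and horizontal distance between jack and plate below 0.012 m and z of jack in the frame of plate between 0.011 and 0.019 m), for 0.2 s.
At the end, for the whole second after the job is handed in: V-blocks on the plate within 12 mm of their crosses, grooves within 0.15 rad of the centre line; jack upright within 12 mm of the middle; shaft in both grooves, level to 0.05 rad, axis height to 4 mm, step within 15 mm of the middle, thick end to the stop; all released, at rest; tin standing (all of step 1 and horizontal distance between shaft and plate below 0.015 m and z of shaft in the frame of plate between 0.0585 and 0.0665 m and angle between shaft's own x axis and vertical between 1.5208 and 1.6208 rad and horizontal distance between thick_end and stop below 0.075 m and linear speed of each of wide_block, narrow_block, jack, shaft below 0.02 m/s); the robot touches nothing.
It fails at once if the tin is knocked over (angle between tin's own z axis and vertical above 0.6 rad).
It also fails if it takes over 112 s, if anything falls off the work surface, if the arm or the gripper's body presses on something with over 40 N, if the wrist force passes 120 N, or if a joint passes its speed limit or range.

## Working session

There is one attempt and no reset: what is moved stays moved. The work goes in short steps, Python scripts to look and compute and a tool call to move; the robot and the scene stay as the last step left them, time stands still between calls to the robot, and variables do not carry over. Pictures are saved under pics/ and viewed, at most 15 in all, crops included, and the job is handed in when it is done.

Besides the shell and the picture viewer there is one more tool, called after ">>>" in YAML: its name, and indented under it one key for each argument. servo_tool: Moves the arm, as the interface text tells. Its arguments: {"type":"object","properties":{"steps":{"type":"array"},"grip_force":{"type":"number"}},"required":["steps"]}

```bash
ls; mkdir -p pics
python3 - <<'E'
from rig import robot
import cv2,numpy as np
s=robot.get_state();print(s)
for n in("scene","top","wrist"):
    im=robot.read_camera(n);cv2.imwrite(f"pics/{n}0.png",im)
    print(n,robot.camera_info(n))
E
```

```text
pics
{'clock': 0.0, 'joints': array([-1.432775  ,  0.3838117 ,  0.04386714,  1.59961521, -0.01789272,
        1.16119932, -0.04991372]), 'qvel': array([-0.00087492,  0.00134996, -0.00013614,  0.00043325,  0.001056  ,
        0.0002828 , -0.00188606]), 'joint_efforts': array([ 1.64859007e-04, -4.33465004e+01,  1.02444392e+00, -2.49514747e+01,
        1.05490827e-02,  1.12390451e-02,  1.03626061e-05]), 'eef_pos': array([151.66366982, 631.02215003, 212.08370448]), 'eef_rot': array([-7.56076393e-05,  1.17618920e-01,  9.93057927e-01, -1.31817465e-03]), 'force': array([-0.40285883, -0.22474144,  0.28609914]), 'wrist_torque': array([-0.0544638 ,  0.0287878 ,  0.03731509]), 'grip_force': 0.0, 'finger_gap': 85.15301776459903}
scene {'fx': 409.55935124333314, 'fy': 409.55935124333314, 'cx': 279.8192258048279, 'cy': 209.459025871338, 'R': array([[-0.66024782,  0.7507365 ,  0.0216225 ],
       [ 0.44465457,  0.41393661, -0.79431656],
       [-0.60527278, -0.51483123, -0.60711915]]), 't': array([ 354.27610707, -166.17076587, 1310.72388372])}
top {'fx': 412.7247875335445, 'fy': 412.7247875335445, 'cx': 275.4814986205181, 'cy': 201.24805752590805, 'R': array([[-0.01934129, -0.99981238,  0.00106225],
       [-0.9915362 ,  0.01904474, -0.12842606],
       [ 0.12838174, -0.00353718, -0.99171852]]), 't': array([ 17.91582872, 538.52937927, 964.44316424])}
wrist {'fx': 308.04271186715897, 'fy': 308.04271186715897, 'cx': 279.6814858711647, 'cy': 209.86340360030653, 'T_tool_cam': array([[-6.67988302e-04, -9.46271777e-01, -3.23371734e-01,
         8.31009955e+01],
       [ 9.99998690e-01, -1.55371040e-04, -1.61103814e-03,
        -2.20253536e-01],
       [ 1.47423732e-03, -3.23372386e-01,  9.46270641e-01,
        -1.59987207e+02],
       [ 0.00000000e+00,  0.00000000e+00,  0.00000000e+00,
         1.00000000e+00]])}
```

View pics/scene0.png

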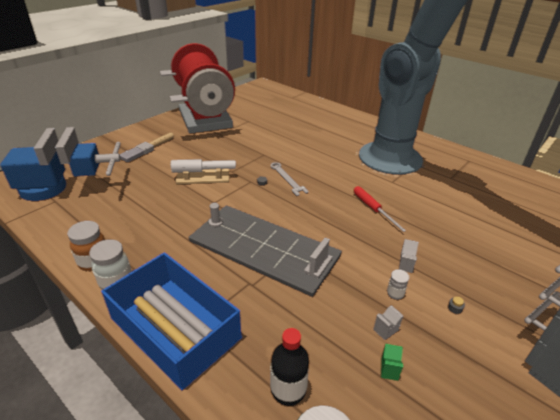

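View pics/top0.png

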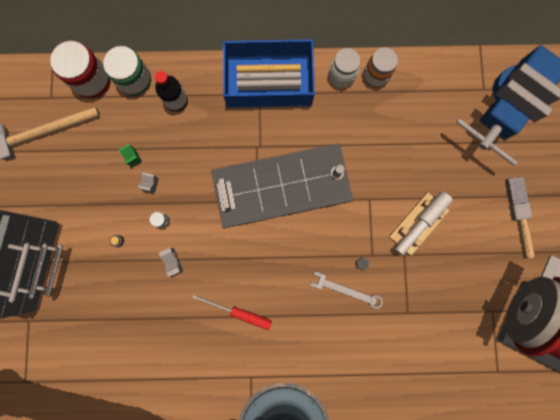

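The two pictures show these items (top-view pixels):
- Plate at (283,186), with the stop at its left end (226,194) and the pillar at its right end (337,172).
- Grey blocks at (170,262) and (147,182).
- Green look-alike at (129,155).
- Tin at (158,220).
- Jack at (116,241). A dark disc at (362,264) is a look-alike.
- Shaft in the rack at (424,223).

The larger grey block, (170,262), should be the wide one. I'll check it in an enlarged crop.

```bash
cat > h.py <<'E'
import cv2,numpy as np
from rig import robot
from scipy.spatial.transform import Rotation as Ro
def st():
    s=robot.get_state();w,x,y,z=s['eef_rot'];return s,Ro.from_quat([x,y,z,w]).as_matrix(),np.array(s['eef_pos'])
def cam(n,pose=None):
    c=robot.camera_info(n)
    if n!='wrist':
        R=np.array(c['R']);return c,-R.T@np.array(c['t']),R.T
    Rt,p=pose;T=np.array(c['T_tool_cam']);return c,Rt@T[:3,3]+p,Rt@T[:3,:3]
def cast(C,uv,z):
    c,o,R=C;uv=np.atleast_2d(uv).astype(float)
    d=np.c_[(uv[:,0]-c['cx'])/c['fx'],(uv[:,1]-c['cy'])/c['fy'],np.ones(len(uv))]@R.T
    return (o+d*((z-o[2])/d[:,2])[:,None])[:,:2]
def proj(C,X):
    c,o,R=C;q=(np.atleast_2d(X)-o)@R
    return np.c_[q[:,0]/q[:,2]*c['fx']+c['cx'],q[:,1]/q[:,2]*c['fy']+c['cy']]
E
python3 - <<'E'
from h import *
im=cv2.imread('pics/top0.png')
a=cv2.resize(im[140:290,95:195],None,fx=4,fy=4,interpolation=cv2.INTER_CUBIC)
b=cv2.resize(im[180:280,340:465],(390,312),interpolation=cv2.INTER_CUBIC)
sc=cv2.imread('pics/scene0.png');c=cv2.resize(sc[235:385,365:475],(211,288))
o=np.zeros((600,795,3),np.uint8);o[:,:400]=a;o[:312,402:792]=b;o[312:,402:613]=c
cv2.imwrite('pics/crop1.png',o)
C=cam('top')
for n,uv,z in[('wide',(170,262),42),('narrow',(147,182),44),('tin',(158,220),55),('jack',(116,241),26),('green',(129,155),44),('shaft',(424,223),40),('stop',(226,194),50),('pillar',(337,172),70)]:print(n,cast(C,uv,z).round())
E
```

```text
wide [[398. 259.]]
narrow [[590. 316.]]
tin [[497. 285.]]
jack [[451. 394.]]
green [[658. 362.]]
shaft [[ 479. -347.]]
stop [[557. 125.]]
pillar [[ 601. -139.]]
```

View pics/crop1.png

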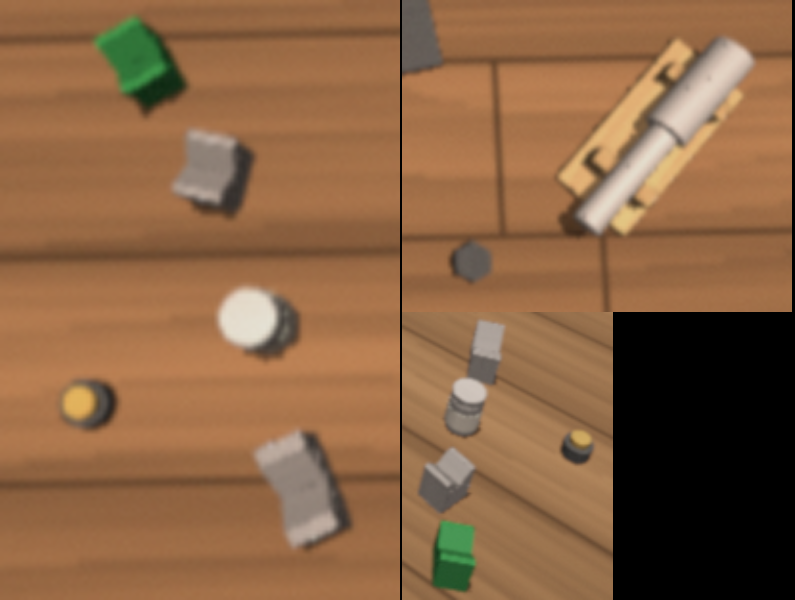

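The crop settles which part is which:
- **Wide block:** the long grey block at (170,262), with a shallow, wide V.
- **Narrow block:** the grey block at (147,182). The green one at (129,155) is the look-alike, so I leave it alone.
- **Jack:** the brass-topped part at (116,241). The dark disc at (362,264) has no brass.
- **Shaft:** its thick end is upper right, at (440,205).

Next I measure all the poses.

```bash
cat >> h.py <<'E'
def rect(C,m,z):
    """largest blob of mask -> world points of contour hull at z, minAreaRect"""
    cs,_=cv2.findContours(m.astype(np.uint8),cv2.RETR_EXTERNAL,cv2.CHAIN_APPROX_NONE)
    c=max(cs,key=cv2.contourArea)[:,0]
    w=cast(C,c,z).astype(np.float32);(x,y),(a,b),t=cv2.minAreaRect(w)
    if a<b:a,b,t=b,a,t+90
    return np.array([x,y]).round(1),(round(a,1),round(b,1)),round((t+90)%180-90,1),c.mean(0).round()
def go(x,y,z,ang=None):
    """remaining move to TCP target, tool down; ang = world angle (deg) of tool y"""
    s,R,p=st();d=R.T@(np.array([x,y,z])-p)/40
    w=np.zeros(3)
    if ang is not None:
        a=np.radians(ang);Y=np.array([np.cos(a),np.sin(a),0]);Z=np.array([0,0,-1.]);X=np.cross(Y,Z)
        w=np.degrees(Ro.from_matrix(R.T@np.c_[X,Y,Z]).as_rotvec())
    print('t',round(s['clock'],2),'p',p.round(1),'yaw',round(np.degrees(np.arctan2(R[1,1],R[0,1])),1),'gap',round(s['finger_gap'],1),'F',s['force'].round(1),'j7',round(s['joints'][6],2))
    print('shift units(tool)',d.round(2),'turn',w.round(1))
E
python3 - <<'E'
from h import *
im=cv2.imread('pics/top0.png');C=cam('top')
hsv=cv2.cvtColor(im,cv2.COLOR_BGR2HSV);S,V=hsv[...,1],hsv[...,2]
def win(m,x,y,r):
    o=np.zeros(m.shape,bool);o[y-r:y+r,x-r:x+r]=m[y-r:y+r,x-r:x+r];return o
g=(S<75)&(V>95)
print('wide',rect(C,win(g,170,262,22),40))
print('narrow',rect(C,win(g,147,182,18),42))
print('tin',rect(C,win(g,156,220,16),55))
print('jack',rect(C,win((S>120)&(V>150)&(hsv[...,0]>15),116,241,8),26), hsv[241,116])
print('shaft',rect(C,win((S<80)&(V>100),424,223,40),42))
# plate lines
st_,pi_=np.array([557,125.]),np.array([601,-139.]);mid=(st_+pi_)/2;u=(st_-pi_)/np.linalg.norm(st_-pi_)
ys,xs=np.nonzero(win((S<70)&(V>110),283,186,65));P=cast(C,np.c_[xs,ys],15)
for k in range(4):
    n=np.array([u[1],-u[0]]);q=(P-mid)@np.c_[n,u]
    k1=(abs(q[:,0])<8)&(abs(q[:,1])<95);vx,vy,x0,y0=cv2.fitLine(P[k1].astype(np.float32),cv2.DIST_HUBER,0,.01,.01).ravel()
    v=np.array([vx,vy]);v*=np.sign(v@u);u=v
    n=np.array([u[1],-u[0]]);p0=np.array([x0,y0]);mid=p0+u*((mid-p0)@u)
    q=(P-mid)@np.c_[n,u]
    off=[q[(abs(q[:,1]-c)<10)&(abs(q[:,0])>8)&(abs(q[:,0])<45),1].mean() for c in(-60,0,60)]
    mid=mid+u*np.mean(off)
print('plate mid',mid.round(1),'yang',np.degrees(np.arctan2(u[1],u[0])).round(1),np.round(off,1))
for c in(60,-60):print(c,(mid+c*u).round(1))
E
```

```text
wide (array([398.9, 260.2]), (63.8, 33.8), 22.6, array([170., 262.]))
narrow (array([591.7, 318.1]), (41.5, 31.9), -12.6, array([146., 181.]))
tin (array([499.8, 287.5]), (34.4, 34.3), -27.3, array([157., 219.]))
jack (array([453.1, 398.8]), (19.8, 18.9), 64.7, array([114., 240.])) [ 19 151 225]
shaft (array([ 479.9, -344.3]), (185.8, 35.5), -43.6, array([424., 222.]))
plate mid [583.2  -8.1] yang 100.8 [-59.9  -0.   60. ]
60 [572.   50.9]
-60 [594.4 -67. ]
```

The plate middle is at (583,-8) with its y axis at 100.8°, and the part sizes match the description. I start with the wide block.

>>> servo_tool:
  steps: [-0.68, -0.63, 0, 0, 0, 0, 1, -0.68, -0.63, 0, 0, 0, 0, 1, -0.68, -0.63, 0, 0, 0, 0, 1, -0.68, -0.63, 0, 0, 0, 0, 1, -0.68, -0.63, 0, 0, 0, 0, 1, -0.68, -0.63, 0, 0, 0, 0, 1]

```text
clock: 0.65
eef_pos: [275.8, 444.9, 213.1]
eef_rot: [-0.0, 0.118, 0.993, -0.0]
force: [-0.3, -0.1, -0.5]
finger_gap: 85.1
grip_force: 0.0
```

>>> servo_tool:
  steps: [-0.68, -0.63, 0, 0, 0, 0, 1, -0.68, -0.63, 0, 0, 0, 0, 1, -0.68, -0.63, 0, 0, 0, 0, 1, -0.68, -0.63, 0, 0, 0, 0, 1, -0.68, -0.63, 0, 0, 0, 0, 1, -0.68, -0.63, 0, 0, 0, 0, 1]

```text
clock: 1.15
eef_pos: [399.0, 259.9, 213.4]
eef_rot: [-0.0, 0.118, 0.993, 0.0]
force: [1.0, 0.2, 0.4]
finger_gap: 85.1
grip_force: 0.0
```

>>> servo_tool:
  steps: [0, 0, 0.29, 0, 0, 6.75, 1, 0, 0, 0.29, 0, 0, 6.75, 1, 0, 0, 0.29, 0, 0, 6.75, 1, 0, 0, 0.29, 0, 0, 6.75, 1, 0, 0, 0.29, 0, 0, 6.75, 1, 0, 0, 0.29, 0, 0, 6.75, 1, 0, 0, 0.29, 0, 0, 6.75, 1, 0, 0, 0.29, 0, 0, 6.75, 1]

```text
clock: 1.82
eef_pos: [398.3, 261.6, 120.0]
eef_rot: [-0.0, 0.558, 0.83, -0.0]
force: [0.0, -0.2, -1.1]
finger_gap: 85.3
grip_force: 0.0
```

Run:
```python
from h import *
go(398.9,260.2,22,22.6)
s,R,p=st();im=robot.read_camera('wrist');cv2.imwrite('pics/w1.png',im)
C=cam('wrist',(R,p));print(proj(C,[[398.9,260.2,42],[398.9+29*.923,260.2+29*.384,42],[398.9-29*.923,260.2-29*.384,42]]).round())
hsv=cv2.cvtColor(im,cv2.COLOR_BGR2HSV)
c=proj(C,[[398.9,260.2,42]])[0].astype(int);print(hsv[c[1],c[0]])
```

```text
t 1.82 p [398.3 261.6 120. ] yaw 22.2 gap 85.3 F [ 0.  -0.2 -1.1] j7 -0.2
shift units(tool) [-0.04  0.    2.45] turn [-0.   0.  -0.4]
[[280. 213.]
 [315. 213.]
 [245. 213.]]
[ 13  50 108]
```

View pics/w1.png

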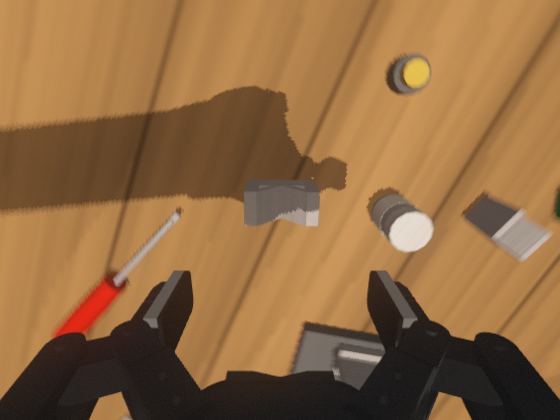

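The wrist view shows the wide block centred at (282,205) between the fingers, matching the prediction of (280,213). I go down and grip it.

>>> servo_tool:
  steps: [-0.04, 0, 0.49, 0, 0, 0, 1, 0, 0, 0.49, 0, 0, 0, 1, 0, 0, 0.49, 0, 0, 0, 1, 0, 0, 0.49, 0, 0, 0, 1, 0, 0, 0.49, 0, 0, 0, 1, 0, 0, 0, 0, 0, 0, 0.2, 0, 0, 0, 0, 0, 0, -0.5, 0, 0, 0, 0, 0, 0, -1]
  grip_force: 50

```text
clock: 2.53
eef_pos: [399.8, 260.7, 23.6]
eef_rot: [0.0, 0.555, 0.832, 0.001]
force: [1.0, -0.1, 0.4]
finger_gap: 51.6
grip_force: 0.0
```

>>> servo_tool:
  steps: [0, 0, 0, 0, 0, 0, -1, 0, 0, 0, 0, 0, 0, -1, 0, 0, 0, 0, 0, 0, -1, 0, 0, 0, 0, 0, 0, -1]

```text
clock: 2.87
eef_pos: [399.6, 260.7, 23.4]
eef_rot: [0.0, 0.556, 0.831, 0.001]
force: [-0.1, 0.9, -0.5]
finger_gap: 1.0
grip_force: 0.0
```

>>> servo_tool:
  steps: [0, 0, -0.3, 0, 0, 0, -1, 0, 0, -0.6, 0, 0, 0, -1, 0, 0, -0.6, 0, 0, 0, -1, 0, 0, -0.6, 0, 0, 0, -1, 0, 0, -0.6, 0, 0, 0, -1, 0, 0, -0.6, 0, 0, 0, -1]

```text
clock: 3.37
eef_pos: [399.0, 260.0, 156.0]
eef_rot: [-0.0, 0.556, 0.831, 0.0]
force: [0.1, 0.9, 1.1]
finger_gap: -0.1
grip_force: 0.0
```

```bash
python3 -c "
from h import *
go(572,50.9,150,10.8)"
```

```text
t 3.37 p [399. 260. 156.] yaw 22.5 gap -0.1 F [0.1 0.9 1.1] j7 -0.22
shift units(tool) [-6.48  2.    0.15] turn [ 0.  -0.  11.7]
```

The fingers shut on nothing, so I look again before doing anything else.

Run:
```python
from h import *
s,R,p=st();im=robot.read_camera('wrist');t=robot.read_camera('top');sc=robot.read_camera('scene')
o=np.zeros((600,800,3),np.uint8);o[:420,:560]=im
o[420:600,:240]=cv2.resize(t[200:290,100:220],(240,180));o[420:600,250:490]=cv2.resize(sc[210:300,350:470],(240,180))
cv2.imwrite('pics/w2.png',o)
C=cam('wrist',(R,p));print(proj(C,[[398.9,260.2,42],[398.9,260.2,0]]).round());print(proj(C,[p+R@[0,0,11]]))
```

```text
[[280. 198.]
 [280. 187.]]
[[279.79204427 247.51737482]]
```

View pics/w2.png

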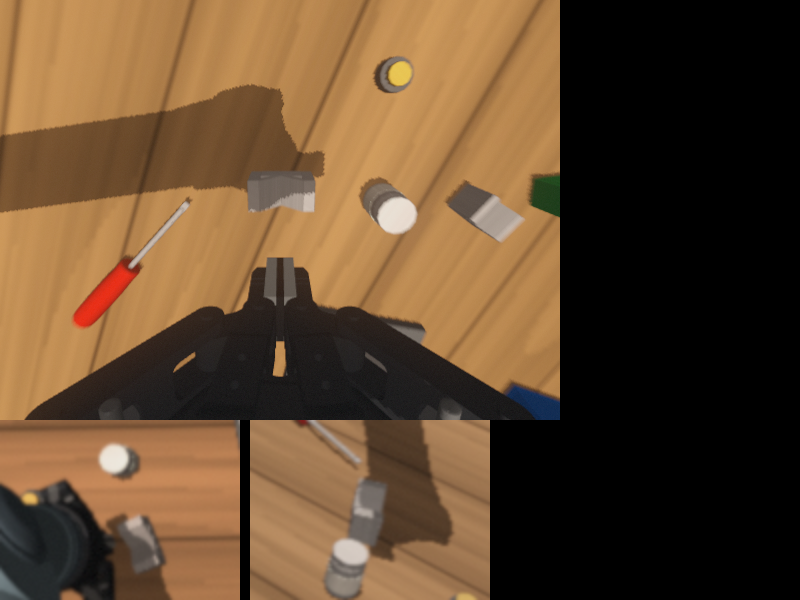

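The block is untouched, and it sits where I predicted. The fingertips appear at row 258, against 247 predicted from the stated tool length, so the tips look shorter than I assumed.

Run:
```python
from h import *
print(robot.tcp_to_tips,[a for a in dir(robot) if a[0]!='_'])
s,R,p=st();C=cam('wrist',(R,p))
for z in(11,0,-10,-20,-30): print(z,proj(C,[p+R@[x,y,z] for x,y in((11,0),(11,-7),(11,7),(-11,0))]).round(0).tolist())
im=cv2.imread('pics/w2.png')[230:350,210:350];cv2.imwrite('pics/w2c.png',cv2.resize(im,None,fx=4,fy=4))
```

```text
11.0 ['Unreachable', 'camera_info', 'get_state', 'hand_in', 'read_camera', 'tcp_to_tips']
11 [[280.0, 231.0], [268.0, 231.0], [291.0, 231.0], [280.0, 263.0]]
0 [[280.0, 238.0], [267.0, 238.0], [292.0, 238.0], [280.0, 273.0]]
-10 [[280.0, 246.0], [267.0, 246.0], [293.0, 246.0], [280.0, 282.0]]
-20 [[280.0, 255.0], [266.0, 255.0], [294.0, 255.0], [280.0, 292.0]]
-30 [[280.0, 265.0], [265.0, 265.0], [294.0, 265.0], [280.0, 304.0]]
```

View pics/w2c.png

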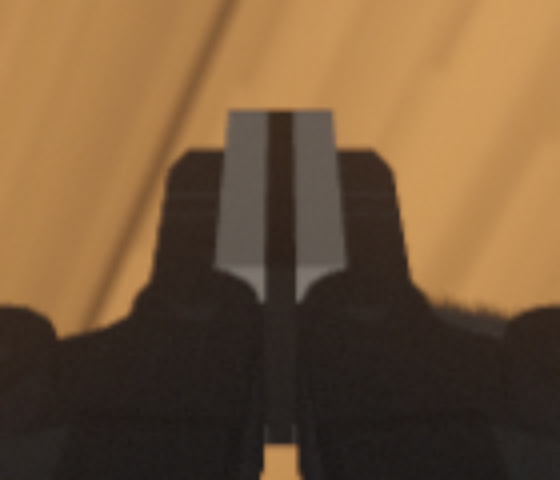

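The measured tips sit about 30 mm higher than the stated tool length. This fits three things: the tip row at shut, the 180 px span at 85 mm opening, and the miss at TCP z=23.6. I allow for that by going about 33 mm lower, carefully.

>>> servo_tool:
  steps: [0, 0, 0.3, 0, 0, 0, 1, 0, 0, 0.3, 0, 0, 0, 1, 0, 0, 0.3, 0, 0, 0, 1, 0, 0, 0.3, 0, 0, 0, 1, 0, 0, 0.5, 0, 0, 0, 1, 0, 0, 0.5, 0, 0, 0, 1, 0, 0, 0.5, 0, 0, 0, 1, 0, 0, 0.5, 0, 0, 0, 1]

```text
clock: 4.18
eef_pos: [398.0, 259.3, 24.6]
eef_rot: [-0.0, 0.556, 0.831, -0.001]
force: [-0.2, -0.1, -0.0]
finger_gap: 85.7
grip_force: 0.0
```

>>> servo_tool:
  steps: [0, 0, 0.3, 0, 0, 0, 1, 0, 0, 0.3, 0, 0, 0, 1, 0, 0, 0.3, 0, 0, 0, 1, 0, 0, 0, 0, 0, 0, 1]

```text
clock: 4.52
eef_pos: [396.1, 257.9, -12.6]
eef_rot: [-0.001, 0.556, 0.831, -0.004]
force: [-1.0, -0.2, 0.3]
finger_gap: 85.4
grip_force: 0.0
```

>>> servo_tool:
  steps: [0, 0, 0, 0, 0, 0, 0, 0, 0, 0, 0, 0, 0, -1, 0, 0, 0, 0, 0, 0, -1, 0, 0, 0, 0, 0, 0, -1, 0, 0, 0, 0, 0, 0, -1]
  grip_force: 50

```text
clock: 4.93
eef_pos: [399.5, 260.4, -8.9]
eef_rot: [0.0, 0.556, 0.831, 0.0]
force: [0.9, 0.3, -1.1]
finger_gap: 61.2
grip_force: 56.6
```

Gripped at 61 mm. Lift it and carry it to the stop-side cross.

>>> servo_tool:
  steps: [0, 0, -0.2, 0, 0, 0, -1, 0, 0, -0.4, 0, 0, 0, -1, 0, 0, -0.5, 0, 0, 0, -1, 0, 0, -0.5, 0, 0, 0, -1, 0, 0, -0.5, 0, 0, 0, -1, 0, 0, -0.5, 0, 0, 0, -1, 0, 0, -0.4, 0, 0, 0, -1, 0, 0, -0.2, 0, 0, 0, -1]

```text
clock: 5.6
eef_pos: [399.6, 260.5, 120.8]
eef_rot: [0.0, 0.556, 0.831, 0.001]
force: [-0.1, -0.0, -3.8]
finger_gap: 61.5
grip_force: 56.5
```

>>> servo_tool:
  steps: [-0.4, 0.12, 0, 0, 0, 0, -1, -0.8, 0.25, 0, 0, 0, 0, -1, -0.8, 0.25, 0, 0, 0, 0, -1, -0.8, 0.25, 0, 0, 0, 0, -1, -0.8, 0.25, 0, 0, 0, 0, -1, -0.8, 0.25, 0, 0, 0, 0, -1, -0.8, 0.25, 0, 0, 0, 0, -1, -0.8, 0.25, 0, 0, 0, 0, -1]

```text
clock: 6.27
eef_pos: [559.4, 65.8, 117.7]
eef_rot: [-0.001, 0.555, 0.832, -0.001]
force: [-0.1, 0.5, -4.7]
finger_gap: 61.2
grip_force: 56.4
```

>>> servo_tool:
  steps: [-0.4, 0.12, 0, 0, 0, 4, -1, 0, 0, 0, 0, 0, 4, -1, 0, 0, 0, 0, 0, 4, -1, 0, 0, 0, 0, 0, 0, -1]

```text
clock: 6.6
eef_pos: [569.4, 53.5, 117.5]
eef_rot: [-0.001, 0.64, 0.768, -0.001]
force: [0.2, 0.3, -3.4]
finger_gap: 61.5
grip_force: 56.3
```

Run:
```python
from h import *
go(572,50.9,6,10.8)
s,R,p=st();im=robot.read_camera('wrist');cv2.imwrite('pics/w3.png',im)
C=cam('wrist',(R,p));u=np.array([np.cos(np.radians(100.8)),np.sin(np.radians(100.8))]);m=np.array([583.2,-8.1]);n=np.array([u[1],-u[0]])
print(proj(C,[[*(m+60*u),15],[*(m+60*u+50*n),15],[*(m+60*u-50*n),15],[*m,15],[*(m+140*u),70]]).round())
```

```text
t 6.6 p [569.4  53.5 117.5] yaw 10.4 gap 61.5 F [ 0.2  0.3 -3.4] j7 0.23
shift units(tool) [-0.07  0.06  2.79] turn [-0.2  0.  -0.4]
[[282. 206.]
 [338. 205.]
 [227. 206.]
 [283. 265.]
 [282. 114.]]
```

View pics/w3.png

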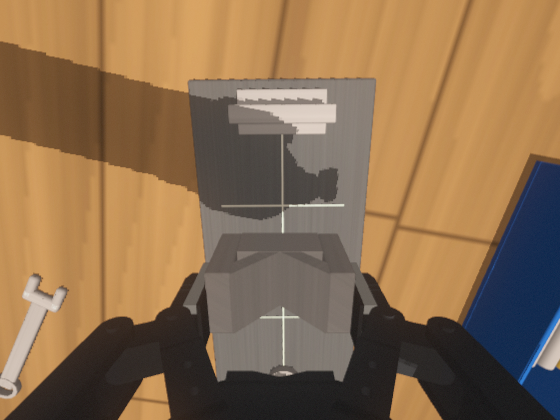

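The scribed cross is at (282,206), exactly where I predicted, with the block centred above it. I lower it, release and lift.

>>> servo_tool:
  steps: [-0.07, 0.06, 0.5, 0, 0, -0.4, -1, 0, 0, 0.5, 0, 0, 0, -1, 0, 0, 0.5, 0, 0, 0, -1, 0, 0, 0.5, 0, 0, 0, -1, 0, 0, 0.4, 0, 0, 0, -1, 0, 0, 0.2, 0, 0, 0, -1, 0, 0, 0.1, 0, 0, 0, -1, 0, 0, 0, 0, 0, 0, -1]

```text
clock: 7.32
eef_pos: [572.6, 52.2, 9.9]
eef_rot: [-0.001, 0.636, 0.772, -0.001]
force: [-0.6, 0.6, -3.9]
finger_gap: 61.1
grip_force: 56.1
```

```bash
python3 -c "
from h import *
go(572,50.9,6,10.8)"
```

```text
t 7.32 p [572.6  52.2   9.9] yaw 11.0 gap 61.1 F [-0.6  0.6 -3.9] j7 0.33
shift units(tool) [-0.03 -0.02  0.1 ] turn [-0.1 -0.   0.2]
```

>>> servo_tool:
  steps: [-0.03, -0.02, 0.06, 0, 0, 0, -1, 0, 0, 0.04, 0, 0, 0, -1, 0, 0, 0, 0, 0, 0, -1]

```text
clock: 7.57
eef_pos: [573.6, 50.4, 7.4]
eef_rot: [0.0, 0.637, 0.771, 0.001]
force: [-0.2, 0.2, -3.5]
finger_gap: 61.6
grip_force: 56.2
```

>>> servo_tool:
  steps: [0, 0, 0, 0, 0, 0, 0.6, 0, 0, 0, 0, 0, 0, 0.8, 0, 0, 0, 0, 0, 0, 0.9, 0, 0, -0.1, 0, 0, 0, 1, 0, 0, -0.4, 0, 0, 0, 1, 0, 0, -0.6, 0, 0, 0, 1, 0, 0, -0.8, 0, 0, 0, 1, 0, 0, -0.8, 0, 0, 0, 1]

```text
clock: 8.23
eef_pos: [572.4, 50.3, 115.7]
eef_rot: [-0.0, 0.637, 0.771, -0.001]
force: [0.5, 0.3, 0.1]
finger_gap: 85.5
grip_force: 0.0
```

```bash
python3 -c "
from h import *
go(591.7,318.1,100,-12.6)"
```

```text
t 8.23 p [572.4  50.3 115.7] yaw 10.9 gap 85.5 F [0.5 0.3 0.1] j7 0.25
shift units(tool) [6.48 1.74 0.39] turn [-0.1  0.  23.5]
```

>>> servo_tool:
  steps: [0.4, 0.1, 0, 0, 0, 0, 1, 0.8, 0.22, 0, 0, 0, 0, 1, 0.8, 0.22, 0, 0, 0, 0, 1, 0.8, 0.22, 0, 0, 0, 0, 1, 0.8, 0.22, 0, 0, 0, 0, 1, 0.8, 0.22, 0, 0, 0, 0, 1, 0.8, 0.22, 0, 0, 0, 0, 1, 0.8, 0.22, 0, 0, 0, 0, 1]

```text
clock: 8.9
eef_pos: [592.3, 300.4, 115.6]
eef_rot: [0.0, 0.637, 0.771, 0.001]
force: [0.7, -0.1, -0.7]
finger_gap: 85.1
grip_force: 0.0
```

>>> servo_tool:
  steps: [0.48, 0.1, 0, 0, 0, 5.9, 1, 0, 0, 0.1, 0, 0, 5.9, 1, 0, 0, 0.1, 0, 0, 5.9, 1, 0, 0, 0.1, 0, 0, 5.9, 1, 0, 0, 0, 0, 0, 0, 1]

```text
clock: 9.32
eef_pos: [591.8, 318.4, 102.2]
eef_rot: [0.0, 0.781, 0.624, -0.001]
force: [-0.2, -0.0, 0.1]
finger_gap: 85.0
grip_force: 0.0
```

Run:
```python
from h import *
go(591.7,318.1,-9,-12.6)
s,R,p=st();im=robot.read_camera('wrist');cv2.imwrite('pics/w4.png',im)
C=cam('wrist',(R,p));c=np.array([591.7,318.1]);a=np.radians(-12.6);n=np.array([np.cos(a),np.sin(a)])
print(proj(C,[[*c,44],[*(c+20*n),44],[*(c-20*n),44]]).round())
hsv=cv2.cvtColor(im,cv2.COLOR_BGR2HSV);g=(hsv[...,1]<75)&(hsv[...,2]>75);o=np.zeros_like(g);o[140:250,220:345]=g[140:250,220:345]
cs,_=cv2.findContours(o.astype(np.uint8),0,2);print([(cv2.boundingRect(k),cv2.minAreaRect(k)) for k in cs if cv2.contourArea(k)>100])
```

```text
t 9.32 p [591.8 318.4 102.2] yaw -12.8 gap 85.0 F [-0.2 -0.   0.1] j7 -0.51
shift units(tool) [-0.    0.    2.78] turn [-0.   0.1 -0.2]
[[279. 220.]
 [306. 220.]
 [253. 221.]]
[((255, 184, 53, 51), ((281.0, 209.0), (50.0, 52.0), 90.0))]
```

View pics/w4.png

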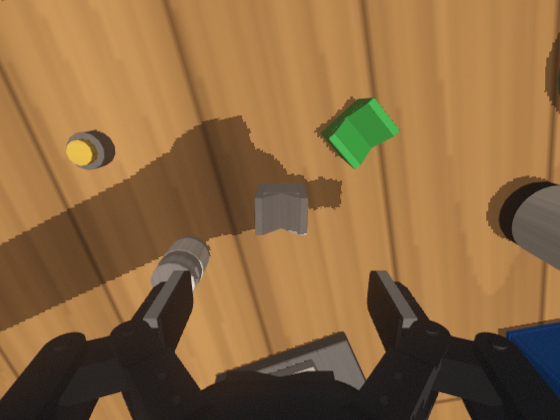

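The narrow grey block is at (281,209) between the fingers, the tin is clear at (180,262), and the green look-alike at (362,130) is untouched. Go down and grip.

>>> servo_tool:
  steps: [0, 0, 0.5, 0, 0, 0, 1, 0, 0, 0.5, 0, 0, 0, 1, 0, 0, 0.5, 0, 0, 0, 1, 0, 0, 0.5, 0, 0, 0, 1, 0, 0, 0.5, 0, 0, 0, 1, 0, 0, 0.28, 0, 0, 0, 1, 0, 0, 0, 0, 0, 0, 0.5]

```text
clock: 9.95
eef_pos: [590.1, 317.2, -11.2]
eef_rot: [-0.001, 0.781, 0.625, -0.003]
force: [0.2, 0.8, -1.5]
finger_gap: 75.2
grip_force: 0.0
```

>>> servo_tool:
  steps: [0, 0, 0, 0, 0, 0, 0, 0, 0, 0, 0, 0, 0, -1, 0, 0, 0, 0, 0, 0, -1, 0, 0, 0, 0, 0, 0, -1, 0, 0, 0, 0, 0, 0, -1]

```text
clock: 10.37
eef_pos: [594.0, 318.9, -6.5]
eef_rot: [0.0, 0.781, 0.625, 0.002]
force: [0.7, 0.5, 5.1]
finger_gap: 39.6
grip_force: 52.4
```

>>> servo_tool:
  steps: [0, 0, -0.2, 0, 0, 0, -1, 0, 0, -0.4, 0, 0, 0, -1, 0, 0, -0.5, 0, 0, 0, -1, 0, 0, -0.5, 0, 0, 0, -1, 0, 0, -0.6, 0, 0, 0, -1, 0, 0, -0.6, 0, 0, 0, -1, 0, 0, -0.4, 0, 0, 0, -1, 0, 0, -0.2, 0, 0, 0, -1]

```text
clock: 11.03
eef_pos: [593.7, 318.6, 131.2]
eef_rot: [0.0, 0.781, 0.624, 0.002]
force: [0.4, 0.4, -2.4]
finger_gap: 39.2
grip_force: 51.7
```

```bash
python3 -c "
from h import *
go(594.4,-67,130,10.8)"
```

```text
t 11.03 p [593.7 318.6 131.2] yaw -12.7 gap 39.2 F [ 0.4  0.4 -2.4] j7 -0.52
shift units(tool) [-9.4   2.14  0.01] turn [  0.2  -0.1 -23.5]
```

>>> servo_tool:
  steps: [-0.4, 0.09, 0, 0, 0, 0, -1, -0.9, 0.2, 0, 0, 0, 0, -1, -0.9, 0.2, 0, 0, 0, 0, -1, -0.9, 0.2, 0, 0, 0, 0, -1, -0.9, 0.2, 0, 0, 0, 0, -1, -0.9, 0.2, 0, 0, 0, 0, -1, -0.9, 0.2, 0, 0, 0, 0, -1, -0.9, 0.2, 0, 0, 0, 0, -1]

```text
clock: 11.7
eef_pos: [589.1, 40.6, 126.1]
eef_rot: [-0.001, 0.781, 0.624, -0.002]
force: [0.8, -0.0, -2.8]
finger_gap: 39.5
grip_force: 51.6
```

>>> servo_tool:
  steps: [-0.9, 0.2, 0, 0, 0, 0, -1, -0.9, 0.2, 0, 0, 0, 0, -1, -0.5, 0.15, 0, 0, 0, 0, -1, -0.4, 0.1, 0, 0, 0, -5.9, -1, 0, 0, 0, 0, 0, -5.9, -1, 0, 0, 0, 0, 0, -5.9, -1, 0, 0, 0, 0, 0, -5.9, -1, 0, 0, 0, 0, 0, 0, -1]

```text
clock: 12.37
eef_pos: [590.9, -68.6, 126.1]
eef_rot: [-0.001, 0.637, 0.771, -0.001]
force: [0.0, -0.6, -2.9]
finger_gap: 39.2
grip_force: 51.6
```

Run:
```python
from h import *
go(594.4,-67,8.5,10.8)
s,R,p=st();im=robot.read_camera('wrist');cv2.imwrite('pics/w5.png',im)
C=cam('wrist',(R,p));u=np.array([np.cos(np.radians(100.8)),np.sin(np.radians(100.8))]);m=np.array([583.2,-8.1]);n=np.array([u[1],-u[0]])
w=m+60*u
print(proj(C,[[*(m-60*u),15],[*m,15],[*(w+31*n),57],[*(w-31*n),57],[*w,37],[*(w-15*u),37]]).round())
```

```text
t 12.37 p [590.9 -68.6 126.1] yaw 10.9 gap 39.2 F [ 0.  -0.6 -2.9] j7 0.47
shift units(tool) [0.02 0.1  2.94] turn [-0.2 -0.   0.1]
[[284. 199.]
 [285. 132.]
 [333.  44.]
 [239.  44.]
 [286.  49.]
 [285.  72.]]
```

View pics/w5.png

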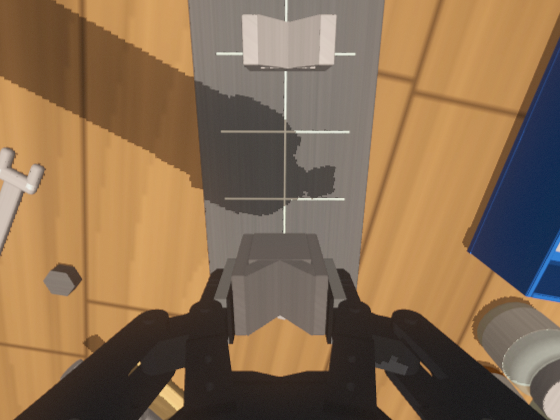

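The target cross at (285,199) matches the prediction of (284,199), and the wide block stands square on its own cross at (289,45). I lower the narrow block.

>>> servo_tool:
  steps: [0.02, 0.1, 0.5, 0, 0, 0, -1, 0, 0, 0.5, 0, 0, 0, -1, 0, 0, 0.5, 0, 0, 0, -1, 0, 0, 0.5, 0, 0, 0, -1, 0, 0, 0.4, 0, 0, 0, -1, 0, 0, 0.3, 0, 0, 0, -1, 0, 0, 0.15, 0, 0, 0, -1, 0, 0, 0, 0, 0, 0, -1]

```text
clock: 13.08
eef_pos: [595.1, -65.8, 11.7]
eef_rot: [-0.001, 0.637, 0.771, -0.001]
force: [-0.2, 0.2, -3.4]
finger_gap: 39.7
grip_force: 51.7
```

>>> servo_tool:
  steps: [0, 0, 0, 0, 0, 0, -1, 0, 0, 0, 0, 0, 0, -1]

```text
clock: 13.25
eef_pos: [598.0, -66.1, 14.6]
eef_rot: [0.001, 0.637, 0.771, 0.001]
force: [0.7, 0.5, -3.5]
finger_gap: 39.2
grip_force: 51.7
```

```bash
python3 -c "
from h import *
go(594.4,-67,8.5,10.8)"
```

```text
t 13.25 p [598.  -66.1  14.6] yaw 10.9 gap 39.2 F [ 0.7  0.5 -3.5] j7 0.54
shift units(tool) [-0.   -0.09  0.15] turn [0.1 0.  0.1]
```

>>> servo_tool:
  steps: [0, -0.08, 0.06, 0, 0, 0, -1, 0, 0, 0.05, 0, 0, 0, -1, 0, 0, 0.04, 0, 0, 0, -1, 0, 0, 0, 0, 0, 0, -1, 0, 0, 0, 0, 0, 0, -1]

```text
clock: 13.67
eef_pos: [593.9, -66.7, 8.5]
eef_rot: [-0.0, 0.637, 0.771, 0.0]
force: [-3.2, 0.1, 3.9]
finger_gap: 39.6
grip_force: 52.5
```

```bash
python3 -c "
from h import *
go(594.4,-67,8.5,10.8)"
```

```text
t 13.67 p [593.9 -66.7   8.5] yaw 10.9 gap 39.6 F [-3.2  0.1  3.9] j7 0.55
shift units(tool) [-0.01  0.01  0.  ] turn [ 0.  -0.   0.1]
```

Force +3.9 N means the block is on the plate. Release, lift and go to the jack.

>>> servo_tool:
  steps: [0, 0, 0, 0, 0, 0, 0.2, 0, 0, 0, 0, 0, 0, 0.5, 0, 0, 0, 0, 0, 0, 0.6, 0, 0, -0.1, 0, 0, 0, 0.6, 0, 0, -0.4, 0, 0, 0, 0.6, 0, 0, -0.6, 0, 0, 0, 0.6, 0, 0, -0.9, 0, 0, 0, 0.6, 0, 0, -0.9, 0, 0, 0, 0.6]

```text
clock: 14.33
eef_pos: [592.7, -66.4, 123.8]
eef_rot: [-0.001, 0.637, 0.771, -0.001]
force: [0.5, -0.2, 0.5]
finger_gap: 68.4
grip_force: 0.0
```

```bash
python3 -c "
from h import *
go(453.1,398.8,100,10.8)"
```

```text
t 14.33 p [592.7 -66.4 123.8] yaw 10.9 gap 68.4 F [ 0.5 -0.2  0.5] j7 0.47
shift units(tool) [12.08 -1.23  0.6 ] turn [-0.2  0.   0.1]
```

>>> servo_tool:
  steps: [0.4, -0.04, 0, 0, 0, 0, 0.6, 0.9, -0.09, 0, 0, 0, 0, 0.6, 0.9, -0.09, 0, 0, 0, 0, 0.6, 0.9, -0.09, 0, 0, 0, 0, 0.6, 0.9, -0.09, 0, 0, 0, 0, 0.6, 0.9, -0.09, 0, 0, 0, 0, 0.6, 0.9, -0.09, 0, 0, 0, 0, 0.6, 0.9, -0.09, 0, 0, 0, 0, 0.6]

```text
clock: 15.0
eef_pos: [516.3, 193.3, 123.9]
eef_rot: [0.0, 0.637, 0.771, 0.0]
force: [0.3, 0.1, -0.1]
finger_gap: 68.6
grip_force: 0.0
```

>>> servo_tool:
  steps: [0.9, -0.09, 0, 0, 0, 0, 0.6, 0.9, -0.09, 0, 0, 0, 0, 0.6, 0.9, -0.09, 0, 0, 0, 0, 0.6, 0.9, -0.09, 0, 0, 0, 0, 0.6, 0.9, -0.09, 0, 0, 0, 0, 0.6, 0.9, -0.11, 0.3, 0, 0, 0, 0.6, 0, -0.1, 0.3, 0, 0, 0, 0.6, 0, 0, 0, 0, 0, 0, 0.6]

```text
clock: 15.67
eef_pos: [445.5, 401.6, 96.9]
eef_rot: [-0.001, 0.634, 0.774, -0.002]
force: [-0.6, -0.7, -1.1]
finger_gap: 68.4
grip_force: 0.0
```

Run:
```python
from h import *
go(453.1,398.8,-2,10.8)
s,R,p=st();im=robot.read_camera('wrist')
C=cam('wrist',(R,p));q=proj(C,[[453.1,398.8,26]])[0];print(q)
hsv=cv2.cvtColor(im,cv2.COLOR_BGR2HSV);g=((hsv[...,1]>150)&(hsv[...,0]>20)&(hsv[...,0]<35)&(hsv[...,2]>90)).astype(np.uint8)
cs,_=cv2.findContours(g,0,2)
for k in cs:
    if cv2.contourArea(k)>100:
        (u,v),r=cv2.minEnclosingCircle(k);print(u,v,r,cast(C,(u,v),26))
```

```text
t 15.67 p [445.5 401.6  96.9] yaw 11.3 gap 68.4 F [-0.6 -0.7 -1.1] j7 -0.42
shift units(tool) [-0.1   0.18  2.47] turn [-0.3  0.1  0.5]
[288.76194676 219.23424005]
```

Run:
```python
from h import *
s,R,p=st();im=robot.read_camera('wrist');cv2.imwrite('pics/w6.png',im)
C=cam('wrist',(R,p));go(453.1,398.8,-2,10.8)
hsv=cv2.cvtColor(im,cv2.COLOR_BGR2HSV)
print(hsv[213:226:4,280:296:5].tolist())
g=((hsv[...,1]>100)&(hsv[...,0]>17)&(hsv[...,0]<35)&(hsv[...,2]>60)).astype(np.uint8)
cs,_=cv2.findContours(g,0,2)
for k in cs:
    if cv2.contourArea(k)>100:
        (u,v),r=cv2.minEnclosingCircle(k);print(u,v,r,cast(C,(u,v),26))
d=(hsv[...,2]<70)&(hsv[...,1]<120);n,l,stt,cc=cv2.connectedComponentsWithStats(d[:265].astype(np.uint8));print(stt[1:][stt[1:,4]>150].tolist(),cc[1:][stt[1:,4]>150].round().tolist())
```

```text
t 15.77 p [449.9 397.7  98.9] yaw 10.9 gap 68.4 F [ 0.  -0.5  0.2] j7 -0.42
shift units(tool) [0.02 0.09 2.52] turn [-0.1  0.1  0.1]
[[[20, 176, 149], [20, 177, 150], [20, 175, 150], [19, 174, 152]], [[20, 173, 147], [20, 175, 147], [19, 173, 150], [20, 179, 148]], [[20, 177, 144], [20, 174, 148], [20, 180, 147], [23, 160, 228]], [[15, 96, 93], [19, 148, 141], [20, 138, 191], [15, 84, 148]]]
287.0 213.5 12.971221923828125 [[453.32413592 400.30101096]]
[[324, 0, 101, 23, 1362]] [[379.0, 8.0]]
```

The brass head is at (287,213) in the wrist view, which casts to (453,400), so the jack is where I expected it. Go down and grip.

>>> servo_tool:
  steps: [0.03, 0.09, 0.5, 0, 0, 0, 0.6, 0, 0, 0.5, 0, 0, 0, 0.6, 0, 0, 0.5, 0, 0, 0, 0.6, 0, 0, 0.5, 0, 0, 0, 0.6, 0, 0, 0.3, 0, 0, 0, 0.6, 0, 0, 0.1, 0, 0, 0, 0.6, 0, 0, 0.07, 0, 0, 0, 0.6, 0, 0, 0, 0, 0, 0, 0]
  grip_force: 35

```text
clock: 16.43
eef_pos: [454.4, 400.2, 1.2]
eef_rot: [0.0, 0.637, 0.771, 0.0]
force: [-0.5, 0.2, -0.5]
finger_gap: 57.6
grip_force: 0.0
```

>>> servo_tool:
  steps: [0, 0, 0, 0, 0, 0, -0.2, 0, 0, 0, 0, 0, 0, -1, 0, 0, 0, 0, 0, 0, -1, 0, 0, 0, 0, 0, 0, -1, 0, 0, 0, 0, 0, 0, -1]

```text
clock: 16.85
eef_pos: [454.1, 401.4, 1.9]
eef_rot: [-0.0, 0.637, 0.771, 0.001]
force: [-1.1, -0.7, 7.0]
finger_gap: 17.4
grip_force: 34.2
```

```bash
python3 -c "
from h import *
go(583.2,-8.1,120,10.8)"
```

```text
t 16.85 p [454.1 401.4   1.9] yaw 10.9 gap 17.4 F [-1.1 -0.7  7. ] j7 -0.37
shift units(tool) [-10.66   1.24  -2.96] turn [ 0.1 -0.1  0.1]
```

The gap is only 17.4 mm with +7 N upward, so the pads closed on the head and rest on the body. I open, raise a little and re-measure before gripping lower on the body.

>>> servo_tool:
  steps: [0, 0, 0, 0, 0, 0, -0.3, 0, 0, -0.1, 0, 0, 0, 0, 0, 0, -0.3, 0, 0, 0, 0.3, 0, 0, -0.5, 0, 0, 0, 0.6, 0, 0, -0.5, 0, 0, 0, 0.6, 0, 0, -0.3, 0, 0, 0, 0.6, 0, 0, 0, 0, 0, 0, 0.6, 0, 0, 0, 0, 0, 0, 0.6]

```text
clock: 17.52
eef_pos: [453.8, 401.2, 69.7]
eef_rot: [-0.0, 0.637, 0.771, 0.001]
force: [0.2, -0.1, -1.3]
finger_gap: 68.9
grip_force: 0.0
```

Run:
```python
from h import *
s,R,p=st();im=robot.read_camera('wrist');cv2.imwrite('pics/w7.png',im)
C=cam('wrist',(R,p));go(453.1,399.5,-9,10.8)
hsv=cv2.cvtColor(im,cv2.COLOR_BGR2HSV)
g=((hsv[...,1]>100)&(hsv[...,0]>17)&(hsv[...,0]<35)&(hsv[...,2]>60)).astype(np.uint8)
cs,_=cv2.findContours(g,0,2)
for k in cs:
    if cv2.contourArea(k)>100:
        (u,v),r=cv2.minEnclosingCircle(k);print(u,v,r,cast(C,(u,v),26),cv2.boundingRect(k))
```

```text
t 17.57 p [453.  400.5  68.5] yaw 10.9 gap 68.6 F [-1.   0.4  0.3] j7 -0.4
shift units(tool) [-0.03 -0.    1.94] turn [-0.  -0.   0.1]
279.1341552734375 227.18292236328125 14.209426879882812 [[453.5086679  401.29814397]] (266, 213, 28, 29)
```

View pics/w7.png

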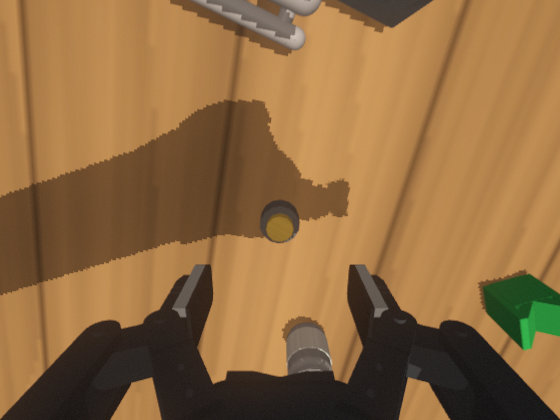

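The jack is still upright at (279,227), which is (453.5,401.3). I go lower for the body grip.

>>> servo_tool:
  steps: [0.02, 0.01, 0.5, 0, 0, 0, 0.6, 0, 0, 0.5, 0, 0, 0, 0.6, 0, 0, 0.4, 0, 0, 0, 0.6, 0, 0, 0.3, 0, 0, 0, 0.6, 0, 0, 0.15, 0, 0, 0, 0.6, 0, 0, 0.09, 0, 0, 0, 0.6, 0, 0, 0, 0, 0, 0, 0.2, 0, 0, 0, 0, 0, 0, 0]

```text
clock: 18.23
eef_pos: [454.0, 401.8, -8.6]
eef_rot: [0.0, 0.637, 0.771, 0.0]
force: [-0.3, -0.1, 0.3]
finger_gap: 45.1
grip_force: 0.0
```

>>> servo_tool:
  steps: [0, 0, 0, 0, 0, 0, -0.2, 0, 0, 0, 0, 0, 0, -1, 0, 0, 0, 0, 0, 0, -1, 0, 0, 0, 0, 0, 0, -1, 0, 0, 0, 0, 0, 0, -1]

```text
clock: 18.65
eef_pos: [454.6, 402.3, -7.7]
eef_rot: [0.0, 0.637, 0.771, 0.001]
force: [-0.3, -0.4, 5.4]
finger_gap: 27.9
grip_force: 34.7
```

```bash
python3 -c "
from h import *
go(583.2,-8.1,120,10.8)"
```

```text
t 18.65 p [454.6 402.3  -7.7] yaw 10.9 gap 27.9 F [-0.3 -0.4  5.4] j7 -0.36
shift units(tool) [-10.68   1.23  -3.2 ] turn [ 0.1 -0.1  0.1]
```

>>> servo_tool:
  steps: [0, 0, -0.2, 0, 0, 0, -1, 0, 0, -0.4, 0, 0, 0, -1, 0, 0, -0.6, 0, 0, 0, -1, 0, 0, -0.7, 0, 0, 0, -1, 0, 0, -0.7, 0, 0, 0, -1, 0, 0, -0.4, 0, 0, 0, -1, 0, 0, -0.2, 0, 0, 0, -1, 0, 0, 0, 0, 0, 0, -1]

```text
clock: 19.32
eef_pos: [454.4, 402.3, 121.0]
eef_rot: [-0.0, 0.637, 0.771, 0.002]
force: [0.6, -0.7, -1.5]
finger_gap: 28.0
grip_force: 34.7
```

>>> servo_tool:
  steps: [-0.5, 0.06, 0, 0, 0, 0, -1, -0.85, 0.1, 0, 0, 0, 0, -1, -0.85, 0.1, 0, 0, 0, 0, -1, -0.85, 0.1, 0, 0, 0, 0, -1, -0.85, 0.1, 0, 0, 0, 0, -1, -0.85, 0.1, 0, 0, 0, 0, -1, -0.85, 0.1, 0, 0, 0, 0, -1, -0.85, 0.1, 0, 0, 0, 0, -1]

```text
clock: 19.98
eef_pos: [530.5, 151.8, 116.9]
eef_rot: [-0.001, 0.637, 0.771, -0.002]
force: [0.5, 0.7, -1.9]
finger_gap: 28.1
grip_force: 34.7
```

>>> servo_tool:
  steps: [-0.85, 0.1, 0, 0, 0, 0, -1, -0.85, 0.1, 0, 0, 0, 0, -1, -0.85, 0.1, 0, 0, 0, 0, -1, -0.85, 0.1, 0, 0, 0, 0, -1, -0.6, 0.07, 0, 0, 0, 0, -1, -0.2, 0.05, 0, 0, 0, 0, -1, 0, 0, 0, 0, 0, 0, -1, 0, 0, 0, 0, 0, 0, -1]

```text
clock: 20.65
eef_pos: [583.0, -6.3, 117.5]
eef_rot: [-0.001, 0.637, 0.771, -0.001]
force: [-0.0, 1.0, -1.4]
finger_gap: 28.0
grip_force: 34.7
```

Run:
```python
from h import *
s,R,p=st();im=robot.read_camera('wrist');cv2.imwrite('pics/w8.png',im)
go(583.2,-8.1,7.5,10.8);C=cam('wrist',(R,p));print(proj(C,[[583.2,-8.1,15]]),proj(C,[p+R@[0,0,-18],p+R@[0,0,-10]]))
```

```text
t 20.7 p [583.1  -4.8 117.7] yaw 11.0 gap 27.8 F [-0.5  0.7 -1.1] j7 0.36
shift units(tool) [-0.09 -0.01  2.75] turn [-0.2 -0.1  0.2]
[[279.89866376 204.4623256 ]] [[279.51034303 271.91938158]
 [279.5378318  264.39565151]]
```

View pics/w8.png

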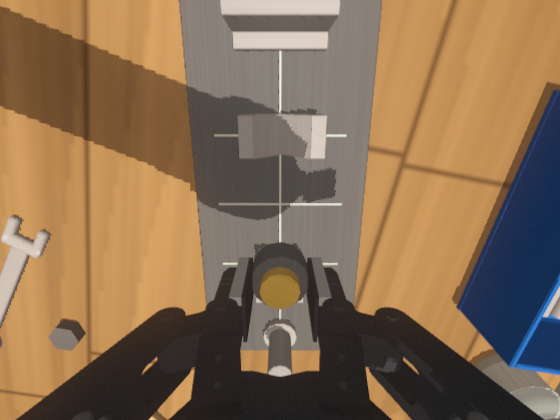

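The jack hangs straight at (280,288), and the middle cross is at (280,204) as predicted. I lower it.

>>> servo_tool:
  steps: [-0.05, -0.01, 0.5, 0, 0, 0, -1, 0, 0, 0.5, 0, 0, 0, -1, 0, 0, 0.5, 0, 0, 0, -1, 0, 0, 0.5, 0, 0, 0, -1, 0, 0, 0.3, 0, 0, 0, -1, 0, 0, 0.2, 0, 0, 0, -1, 0, 0, 0.1, 0, 0, 0, -1, 0, 0, 0.05, 0, 0, 0, -1]

```text
clock: 21.37
eef_pos: [584.3, -8.2, 12.7]
eef_rot: [-0.0, 0.636, 0.771, 0.0]
force: [-0.0, 0.1, -0.7]
finger_gap: 27.8
grip_force: 34.7
```

>>> servo_tool:
  steps: [0, 0, 0.03, 0, 0, 0, -1, 0, 0, 0, 0, 0, 0, -1, 0, 0, 0, 0, 0, 0, -1, 0, 0, 0, 0, 0, 0, -1]

```text
clock: 21.7
eef_pos: [585.2, -9.3, 12.7]
eef_rot: [0.001, 0.637, 0.771, 0.001]
force: [0.4, -1.4, -1.5]
finger_gap: 28.0
grip_force: 34.7
```

```bash
python3 -c "
from h import *
go(583.2,-8.1,7.5,10.8)"
```

```text
t 21.7 p [585.2  -9.3  12.7] yaw 10.9 gap 28.0 F [ 0.4 -1.4 -1.5] j7 0.44
shift units(tool) [ 0.04 -0.04  0.13] turn [0.1 0.  0.1]
```

>>> servo_tool:
  steps: [0.04, -0.03, 0.05, 0, 0, 0, -1, 0, 0, 0.05, 0, 0, 0, -1, 0, 0, 0.02, 0, 0, 0, -1, 0, 0, 0, 0, 0, 0, -1, 0, 0, 0, 0, 0, 0, -1]

```text
clock: 22.12
eef_pos: [582.8, -7.6, 7.4]
eef_rot: [-0.0, 0.637, 0.771, 0.0]
force: [-1.9, 0.1, 3.0]
finger_gap: 28.1
grip_force: 35.1
```

```bash
python3 -c "
from h import *
go(583.2,-8.1,7.5,10.8)"
```

```text
t 22.12 p [582.8  -7.6   7.4] yaw 10.9 gap 28.1 F [-1.9  0.1  3. ] j7 0.45
shift units(tool) [-0.02  0.01 -0.  ] turn [-0.  -0.   0.1]
```

Contact made. Release, lift and go to the shaft.

>>> servo_tool:
  steps: [0, 0, 0, 0, 0, 0, 0, 0, 0, 0, 0, 0, 0, 0.3, 0, 0, 0, 0, 0, 0, 0.5, 0, 0, -0.1, 0, 0, 0, 0.5, 0, 0, -0.4, 0, 0, 0, 0.5, 0, 0, -0.7, 0, 0, 0, 0.6, 0, 0, -0.9, 0, 0, 0, 0.6, 0, 0, -0.9, 0, 0, 0, 0.6]

```text
clock: 22.78
eef_pos: [581.9, -8.2, 127.6]
eef_rot: [-0.001, 0.637, 0.771, -0.001]
force: [0.8, 0.2, 0.8]
finger_gap: 68.0
grip_force: 0.0
```

>>> servo_tool:
  steps: [-0.81, -0.38, 0, 0, 0, 0, 1, -0.81, -0.38, 0, 0, 0, 0, 1, -0.81, -0.38, 0, 0, 0, 0, 1, -0.81, -0.38, 0, 0, 0, 0, 1, -0.81, -0.38, 0, 0, 0, 0, 1, -0.81, -0.38, 0, 0, 0, 0, 1, -0.81, -0.38, 0, 0, 0, 0, 1, -0.81, -0.38, 0, 0, 0, 0, 1]

```text
clock: 23.45
eef_pos: [511.9, -287.0, 127.5]
eef_rot: [0.0, 0.637, 0.771, 0.0]
force: [0.3, 0.3, -0.4]
finger_gap: 85.3
grip_force: 0.0
```

>>> servo_tool:
  steps: [-0.81, -0.38, 0, 0, 0, 0, 1, -0.81, -0.38, 0, 0, 0, 0, 1, 0, 0, 0, 0, 0, 6.9, 1, 0, 0, 0, 0, 0, 6.9, 1, 0, 0, 0, 0, 0, 6.9, 1, 0, 0, 0, 0, 0, 6.9, 1, 0, 0, 0, 0, 0, 6.9, 1, 0, 0, 0, 0, 0, 6.9, 1]

```text
clock: 24.12
eef_pos: [494.8, -354.9, 127.3]
eef_rot: [0.0, 0.87, 0.493, 0.0]
force: [0.1, -0.9, -0.6]
finger_gap: 85.7
grip_force: 0.0
```

>>> servo_tool:
  steps: [0, 0, 0, 0, 0, 6.9, 1, 0, 0, 0, 0, 0, 6.9, 1, 0, 0, 0, 0, 0, 6.9, 1, 0, 0, 0, 0, 0, 6.9, 1, 0, 0, 0, 0, 0, 6.9, 1, 0, 0, 0, 0, 0, 6.9, 1, 0, 0, 0, 0, 0, 6.9, 1, 0, 0, 0, 0, 0, 6.9, 1]

```text
clock: 24.78
eef_pos: [495.0, -354.7, 127.3]
eef_rot: [0.0, 0.999, 0.035, 0.0]
force: [0.2, 0.9, -0.3]
finger_gap: 85.4
grip_force: 0.0
```

>>> servo_tool:
  steps: [0, 0, 0, 0, 0, 6.9, 1, 0, 0, 0, 0, 0, 6.9, 1, 0, 0, 0, 0, 0, 6.9, 1, 0, 0, 0, 0, 0, 6.9, 1, 0, 0, 0, 0, 0, 6.9, 1, 0, 0, 0, 0, 0, 6.9, 1, 0, 0, 0, 0, 0, 6.9, 1, 0, 0, 0, 0, 0, 0, 1]

```text
clock: 25.45
eef_pos: [495.1, -354.5, 126.8]
eef_rot: [0.0, 0.927, -0.375, -0.0]
force: [0.0, 0.3, 0.6]
finger_gap: 85.4
grip_force: 0.0
```

Run:
```python
from h import *
go(492.9,-356.7,120,-133.6)
s,R,p=st();im=robot.read_camera('wrist');cv2.imwrite('pics/w9.png',im);cv2.imwrite('pics/t9.png',robot.read_camera('top'))
C=cam('wrist',(R,p));o=np.array([483.5,-347.7]);a=np.radians(-43.6);u=np.array([np.cos(a),np.sin(a)])
print(proj(C,[[*(o+k*u),z] for k,z in((85,57),(0,50),(-95,50))]).round())
```

```text
t 25.45 p [ 495.1 -354.5  126.8] yaw -134.1 gap 85.4 F [0.  0.3 0.6] j7 -1.17
shift units(tool) [-0.    0.08  0.17] turn [ 0.1  0.  -0.5]
[[283. 122.]
 [283. 228.]
 [284. 323.]]
```

View pics/w9.png

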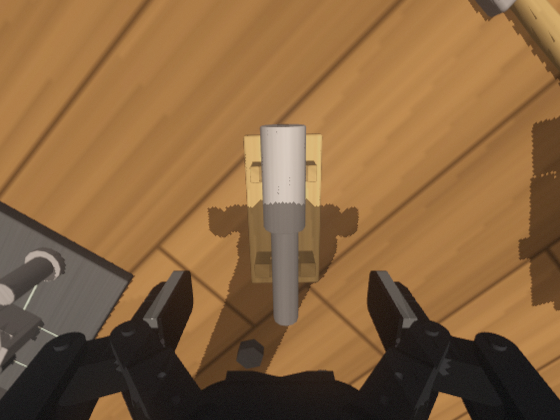

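The thick end is at (284,125), the step at row 232 and the thin end at (285,325), all within 3 px of the prediction. Go down to grip the thick part by the centre of mass.

>>> servo_tool:
  steps: [-0.05, 0.07, 0.5, 0, 0, -0.5, 1, 0, 0, 0.5, 0, 0, 0, 1, 0, 0, 0.5, 0, 0, 0, 1, 0, 0, 0.5, 0, 0, 0, 1, 0, 0, 0.5, 0, 0, 0, 1, 0, 0, 0.4, 0, 0, 0, 1, 0, 0, 0.15, 0, 0, 0, 1, 0, 0, 0, 0, 0, 0, 0.5]
  grip_force: 60

```text
clock: 26.22
eef_pos: [490.7, -354.4, 3.6]
eef_rot: [-0.001, 0.929, -0.37, -0.001]
force: [0.1, 0.4, -1.1]
finger_gap: 75.7
grip_force: 0.0
```

```bash
python3 -c "
from h import *
go(491.5,-355.3,2,-133.6)"
```

```text
t 26.22 p [ 490.7 -354.4    3.6] yaw -133.4 gap 75.7 F [ 0.1  0.4 -1.1] j7 -1.06
shift units(tool) [0.03 0.   0.04] turn [0.  0.2 0.2]
```

>>> servo_tool:
  steps: [0.02, 0, 0.02, 0, 0, 0, 0.2, 0, 0, 0, 0, 0, 0, 0, 0, 0, 0, 0, 0, 0, -0.3, 0, 0, 0, 0, 0, 0, -1, 0, 0, 0, 0, 0, 0, -1, 0, 0, 0, 0, 0, 0, -1]

```text
clock: 26.72
eef_pos: [492.6, -357.1, 5.9]
eef_rot: [0.001, 0.929, -0.371, 0.001]
force: [-1.1, 0.1, 6.5]
finger_gap: 34.5
grip_force: 59.7
```

```bash
python3 -c "
from h import *
go(491.5,-355.3,130,-133.6)"
```

```text
t 26.72 p [ 492.6 -357.1    5.9] yaw -133.5 gap 34.5 F [-1.1  0.1  6.5] j7 -1.06
shift units(tool) [-0.04 -0.01 -3.1 ] turn [ 0.  -0.1  0.1]
```

Gripped at 34.5 mm. Lift, then turn by -144.4° about tool z.

>>> servo_tool:
  steps: [0, 0, -0.15, 0, 0, 0, -1, 0, 0, -0.3, 0, 0, 0, -1, 0, 0, -0.5, 0, 0, 0, -1, 0, 0, -0.6, 0, 0, 0, -1, 0, 0, -0.7, 0, 0, 0, -1, 0, 0, -0.6, 0, 0, 0, -1, 0, 0, -0.4, 0, 0, 0, -1, 0, 0, -0.2, 0, 0, 0, -1]

```text
clock: 27.38
eef_pos: [492.7, -356.5, 144.8]
eef_rot: [0.0, 0.929, -0.371, 0.002]
force: [0.4, -0.7, -2.9]
finger_gap: 34.1
grip_force: 60.1
```

>>> servo_tool:
  steps: [0, 0, 0, 0, 0, -3, -1, 0, 0, 0, 0, 0, -6, -1, 0, 0, 0, 0, 0, -6, -1, 0, 0, 0, 0, 0, -6, -1, 0, 0, 0, 0, 0, -6, -1, 0, 0, 0, 0, 0, -6, -1, 0, 0, 0, 0, 0, -6, -1, 0, 0, 0, 0, 0, -6, -1]

```text
clock: 28.05
eef_pos: [491.1, -354.8, 141.0]
eef_rot: [-0.001, 1.0, 0.016, -0.001]
force: [0.2, -0.2, -3.5]
finger_gap: 34.4
grip_force: 60.0
```

>>> servo_tool:
  steps: [0, 0, 0, 0, 0, -6, -1, 0, 0, 0, 0, 0, -6, -1, 0, 0, 0, 0, 0, -6, -1, 0, 0, 0, 0, 0, -6, -1, 0, 0, 0, 0, 0, -6, -1, 0, 0, 0, 0, 0, -6, -1, 0, 0, 0, 0, 0, -6, -1, 0, 0, 0, 0, 0, -6, -1]

```text
clock: 28.72
eef_pos: [490.9, -354.9, 140.9]
eef_rot: [-0.001, 0.907, 0.421, -0.001]
force: [-0.2, -0.7, -2.8]
finger_gap: 34.5
grip_force: 60.0
```

>>> servo_tool:
  steps: [0, 0, 0, 0, 0, -6, -1, 0, 0, 0, 0, 0, -6, -1, 0, 0, 0, 0, 0, -6, -1, 0, 0, 0, 0, 0, -6, -1, 0, 0, 0, 0, 0, -6, -1, 0, 0, 0, 0, 0, -6, -1, 0, 0, 0, 0, 0, -6, -1, 0, 0, 0, 0, 0, -6, -1]

```text
clock: 29.38
eef_pos: [490.7, -355.0, 140.8]
eef_rot: [-0.002, 0.658, 0.753, -0.0]
force: [-0.4, 0.1, -3.4]
finger_gap: 33.9
grip_force: 60.0
```

```bash
python3 -c "
from h import *
go(583.2-.187*13,-8.1+.982*13,130,10.8)"
```

```text
t 29.38 p [ 490.7 -355.   140.8] yaw 7.8 gap 33.9 F [-0.4  0.1 -3.4] j7 0.97
shift units(tool) [8.6  3.45 0.28] turn [-0.1 -0.1 -3. ]
```

>>> servo_tool:
  steps: [0, 0, 0, 0, 0, -3, -1, 0.35, 0.16, 0, 0, 0, 0, -1, 0.8, 0.37, 0, 0, 0, 0, -1, 0.8, 0.37, 0, 0, 0, 0, -1, 0.8, 0.37, 0, 0, 0, 0, -1, 0.8, 0.37, 0, 0, 0, 0, -1, 0.8, 0.37, 0, 0, 0, 0, -1, 0.8, 0.37, 0, 0, 0, 0, -1]

```text
clock: 30.05
eef_pos: [546.7, -134.1, 141.1]
eef_rot: [-0.001, 0.64, 0.769, -0.001]
force: [0.4, -0.4, -3.8]
finger_gap: 34.6
grip_force: 60.1
```

>>> servo_tool:
  steps: [0.8, 0.37, 0, 0, 0, 0, -1, 0.8, 0.37, 0, 0, 0, 0, -1, 0.8, 0.37, 0, 0, 0, 0, -1, 0.6, 0.27, 0, 0, 0, 0, -1, 0.26, 0.12, 0, 0, 0, 0, -1, 0, 0, 0, 0, 0, 0, -1, 0, 0, 0, 0, 0, 0, -1, 0, 0, 0, 0, 0, 0, -1]

```text
clock: 30.72
eef_pos: [582.3, 0.2, 141.7]
eef_rot: [-0.0, 0.641, 0.768, -0.001]
force: [-0.6, -1.0, -3.3]
finger_gap: 34.3
grip_force: 60.2
```

Run:
```python
from h import *
go(583.2-.187*13,-8.1+.982*13,26.5,10.8)
s,R,p=st();im=robot.read_camera('wrist');cv2.imwrite('pics/w10.png',im)
C=cam('wrist',(R,p));g=p+R@[0,0,-36.5]
print('thick end, step, thin end pix',proj(C,[g+R@[72,0,-18],g+R@[-13,0,-12],g+R@[72,0,0]]).round())
t=robot.read_camera('top');cv2.imwrite('pics/t10.png',t)
print('yaw',np.degrees(np.arctan2(R[1,1],R[0,1])))
```

```text
t 30.72 p [5.823e+02 2.000e-01 1.417e+02] yaw 10.3 gap 34.3 F [-0.6 -1.  -3.3] j7 0.32
shift units(tool) [ 0.12 -0.01  2.88] turn [-0.1  0.1 -0.5]
thick end, step, thin end pix [[279. 139.]
 [279. 333.]
 [279. 134.]]
yaw 10.316130855829392
```

View pics/w10.png

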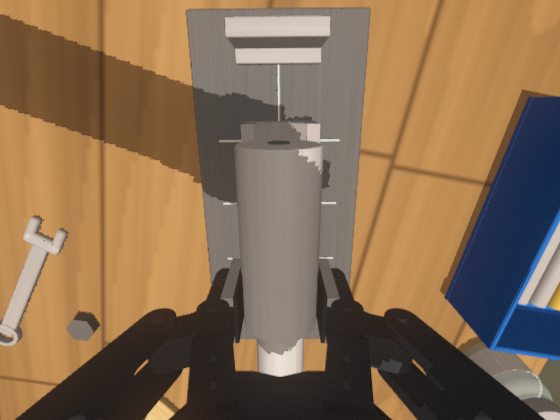

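The shaft is held level and in line with the grooves. Its thick end, at (280,147), points to the stop, and it sits about 2.5 mm off along its axis. I correct that and lower to about 10 mm above the seat.

>>> servo_tool:
  steps: [0.1, -0.01, 0.3, 0, 0, -0.5, -1, 0.08, 0, 0.5, 0, 0, 0, -1, 0, 0, 0.6, 0, 0, 0, -1, 0, 0, 0.5, 0, 0, 0, -1, 0, 0, 0.4, 0, 0, 0, -1, 0, 0, 0.2, 0, 0, 0, -1, 0, 0, 0, 0, 0, 0, -1, 0, 0, 0, 0, 0, 0, -1]

```text
clock: 31.48
eef_pos: [581.4, 9.5, 41.9]
eef_rot: [-0.0, 0.636, 0.771, -0.0]
force: [1.4, 0.2, -4.1]
finger_gap: 34.2
grip_force: 60.2
```

```bash
python3 -c "
from h import *
go(580.3,7.1,26.5,10.8)
s=robot.read_camera('scene');t=robot.read_camera('top')
cv2.imwrite('pics/s11.png',np.hstack([cv2.resize(s[190:300,180:350],(510,330)),cv2.resize(t[140:230,205:300],(280,330))]))"
```

```text
t 31.48 p [581.4   9.5  41.9] yaw 10.9 gap 34.2 F [ 1.4  0.2 -4.1] j7 0.39
shift units(tool) [-0.05 -0.04  0.39] turn [-0.   0.   0.1]
```

View pics/s11.png

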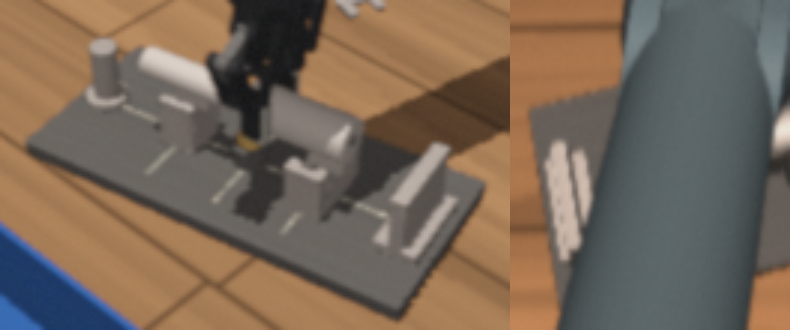

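The scene view shows the shaft above both V-blocks, with its thick end at (340,140) towards the stop and the jack standing under the gripper. I lower it slowly to the seat.

>>> servo_tool:
  steps: [-0.04, -0.03, 0.1, 0, 0, 0, -1, 0, 0, 0.1, 0, 0, 0, -1, 0, 0, 0.06, 0, 0, 0, -1, 0, 0, 0, 0, 0, 0, -1]

```text
clock: 31.92
eef_pos: [580.2, 8.4, 31.4]
eef_rot: [-0.0, 0.636, 0.772, -0.0]
force: [0.9, 0.0, -3.7]
finger_gap: 34.1
grip_force: 60.2
```

>>> servo_tool:
  steps: [0, 0, 0.04, 0, 0, 0, -1, 0, 0, 0.03, 0, 0, 0, -1, 0, 0, 0, 0, 0, 0, -1]

```text
clock: 32.17
eef_pos: [581.6, 8.6, 29.8]
eef_rot: [0.0, 0.636, 0.771, 0.001]
force: [-1.0, 0.1, 0.8]
finger_gap: 34.1
grip_force: 60.8
```

```bash
python3 -c "
from h import *
go(580.3,7.1,26.5,10.8)"
```

```text
t 32.17 p [581.6   8.6  29.8] yaw 11.0 gap 34.1 F [-1.   0.1  0.8] j7 0.4
shift units(tool) [-0.03 -0.04  0.08] turn [ 0.1 -0.   0.2]
```

>>> servo_tool:
  steps: [0, 0, 0.03, 0, 0, 0, -1, 0, 0, 0, 0, 0, 0, -1, 0, 0, 0, 0, 0, 0, -1, 0, 0, 0, 0, 0, 0, -1]

```text
clock: 32.5
eef_pos: [581.8, 8.7, 29.6]
eef_rot: [0.0, 0.636, 0.772, 0.001]
force: [-2.5, 0.8, 7.4]
finger_gap: 34.3
grip_force: 61.5
```

```bash
python3 -c "
from h import *
go(580.3,7.1,26.5,10.8);print(st()[0]['wrist_torque'])"
```

```text
t 32.5 p [581.8   8.7  29.6] yaw 11.0 gap 34.3 F [-2.5  0.8  7.4] j7 0.4
shift units(tool) [-0.03 -0.05  0.08] turn [ 0.1 -0.1  0.2]
[ 0.02250021  0.50458635 -0.16596657]
```

Seated, at +7 N. Open gently, then lift clear.

>>> servo_tool:
  steps: [0, 0, 0, 0, 0, 0, -0.1, 0, 0, 0, 0, 0, 0, 0.1, 0, 0, 0, 0, 0, 0, 0.4, 0, 0, 0, 0, 0, 0, 0.6, 0, 0, -0.2, 0, 0, 0, 0.6, 0, 0, -0.5, 0, 0, 0, 0.6, 0, 0, -0.8, 0, 0, 0, 0.6, 0, 0, -0.9, 0, 0, 0, 0.6]

```text
clock: 33.17
eef_pos: [578.9, 8.1, 123.5]
eef_rot: [-0.001, 0.636, 0.772, -0.002]
force: [0.5, 1.0, 1.3]
finger_gap: 68.4
grip_force: 0.0
```

>>> servo_tool:
  steps: [0, 0, -0.6, 0, 0, 0, 0.6, 0.9, 0, 0, 0, 0, 0, 0.6, 0.9, 0, 0, 0, 0, 0, 0.6, 0.9, 0, 0, 0, 0, 0, 0.6, 0.9, 0, 0, 0, 0, 0, 0.6, 0.9, 0, 0, 0, 0, 0, 0.6, 0.9, 0, 0, 0, 0, 0, 0.6, 0.4, 0, 0, 0, 0, 0, 0.6]

```text
clock: 33.83
eef_pos: [534.6, 243.3, 148.3]
eef_rot: [-0.001, 0.633, 0.774, 0.001]
force: [0.6, 0.9, -0.2]
finger_gap: 68.0
grip_force: 0.0
```

Run:
```python
from h import *
s=robot.read_camera('scene');t=robot.read_camera('top')
cv2.imwrite('pics/s12.png',np.hstack([cv2.resize(s[185:305,175:355],(450,360),interpolation=cv2.INTER_CUBIC),cv2.resize(t[140:230,205:360],(346,360),interpolation=cv2.INTER_CUBIC)]))
C=cam('top');m=np.array([583.2,-8.1]);u=np.array([-.187,.982]);n=np.array([.982,.187])
hsv=cv2.cvtColor(t,cv2.COLOR_BGR2HSV)
print('expected top px (orig): thick end,step,thin end',proj(C,[[*(m+k*u),62.5+z] for k,z in((85,10),(0,10),(-95,8))]).round(1).tolist())
print('scene px exp axis: thick,step,thin',proj(cam('scene'),[[*(m+k*u),62.5] for k in(85,0,-95)]).round(1).tolist())
```

```text
expected top px (orig): thick end,step,thin end [[246.3, 187.6], [281.8, 180.3], [321.2, 172.2]]
scene px exp axis: thick,step,thin [[297.1, 240.6], [264.1, 227.3], [229.9, 213.5]]
```

View pics/s12.png

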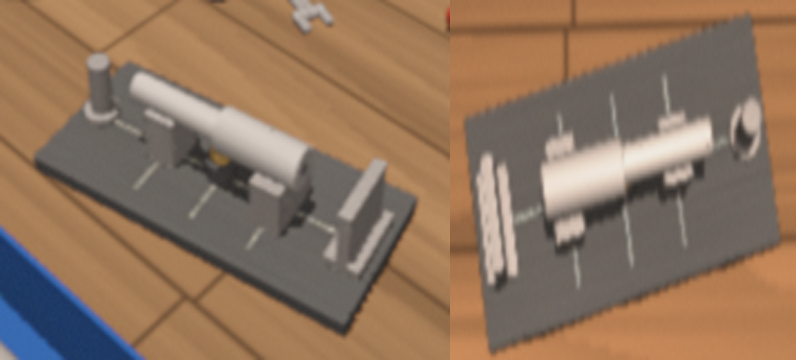

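The shaft lies in both grooves. In the top crop the thick end is at (543,190), the step at (622,160) and the thin end at (712,130), all within about 3 mm of the expected positions. The jack stands beneath it. I hand in.

```bash
python3 -c "
from rig import robot
print(robot.hand_in())"
```

```text
the job is handed in; nothing more can be done
None
```

The job is handed in at about 34 s: both V-blocks and the jack stand on their crosses, and the shaft lies in the two grooves with its thick end towards the stop. By the last pictures it is within about 3 mm of where it should be. I kept the arm clear of the tin but did not check it again at the end, and hand-in gave no verdict.

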